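# Switch the tube feeder to the other tray and release the tubes

### The job

The next four sample tubes belong in the other tray. With a fingertip, press down the raised end of the feeder's tilting plate until it has rocked over onto its other rest, then push the slide's thumb tab to the left (seen from the robot) until it is fully open, so that all four tubes roll down that chute into the tray by themselves. Do not touch the tubes or shift anything else on the table.

Things in the scene. Friction and masses are not known exactly. Their poses are not given: they have to be found in the camera images.
- feeder: Gravity feeder for sample tubes, fixed to the table, 564 mm long (y) and 150 mm deep (x). Origin: centre of its base on the table; its x points away from the robot (yaw up to 0.3 rad), y to the robot's left, z up. In the middle a magazine, under it the shutter slide, then the tilting plate; on each side a chute down to a catch tray. Four posts at x = +-62, y = +-55 mm, 137 mm high, with cross bars along y.
- magazine_top (a point): Centre of the mouth, 180 mm above the table, of the narrow clear upright magazine over the plate's hinge in which four tubes lie one on another: 114 mm long (feeder x), 30 mm across (feeder y). The top tube stands 13 mm out of it. Behind it a round weight (36 mm thick, at feeder x = 77 to 123 mm, up to 178 mm high) swings with the plate.
- gate (a joint): Tilting plate (seesaw), channel 210 mm long (feeder y), 110 mm wide, 12 mm lips. Hinge along feeder x under the magazine, 80 mm up; running surface 8 mm above it. -0.36 rad: left (+y) end down, feeds the left tray; +0.36: right end down. Starts on either rest. A tumbler weight behind the far posts holds it there: about 1.3 N down on the raised end moves it; past level (0) it falls over by itself.
- gate_left_end (a point): Point on the plate's running surface, mid-width, 88 mm to the left (+y) of the hinge, 17 mm short of that end: a place to press when the left end is the raised one (118 mm above the table; 88 mm when level, 57 mm when down).
- gate_right_end (a point): The same point 88 mm to the right (-y) of the hinge.
- slide (a joint): Shutter slide, a 3 mm steel strip that closes the magazine's bottom and moves along the feeder's +y (left). 0 = shut (starts within 2 mm of it), 0.030 m = fully open against its stop; about 1.5 N of friction, stays where it is left. The tubes drop from about 0.020 on and need some 2 s to roll home.
- slide_tab (a point): Centre of the top edge, 158 mm above the table, of the slide's turned-up thumb tab at the feeder's front (feeder x = -97 mm): an upright plate 28 mm (x) by 3 mm (y) by 36 mm high. Push on its right (-y) face towards +y. It stands clear: nothing beside or under it, the posts begin 16 mm behind it.
- tray_left (a point): Centre of the inner floor (4 mm above the table) of the left (+y) catch tray, white, inside 116 mm (x) by 114 mm (y), walls up to 50 mm. Axes as the feeder's.
- tray_right (a point): The same for the right (-y) catch tray.
- tube_1_centre (a point): Centre of waiting sample tube 1 (counted from the bottom of the magazine): capped tube 17 mm in diameter, 98 mm long, 18 g, lying along the feeder's x. It rolls by itself once the slide is open.
- tube_2_centre (a point): Centre of waiting sample tube 2 (counted from the bottom of the magazine): capped tube 17 mm in diameter, 98 mm long, 18 g, lying along the feeder's x. It rolls by itself once the slide is open.
- tube_3_centre (a point): Centre of waiting sample tube 3 (counted from the bottom of the magazine): capped tube 17 mm in diameter, 98 mm long, 18 g, lying along the feeder's x. It rolls by itself once the slide is open.
- tube_4_centre (a point): Centre of waiting sample tube 4 (counted from the bottom of the magazine): capped tube 17 mm in diameter, 98 mm long, 18 g, lying along the feeder's x. It rolls by itself once the slide is open.
- sanitiser: Bystander: hand-sanitiser pump bottle, 72 mm diameter, 187 mm high, standing behind the feeder. Origin at the centre of its underside. To be left where it is.
- reagent: Bystander: small white bottle with red cap, 48 mm diameter, 86 mm high, standing behind the feeder. Origin at the centre of its underside. To be left where it is.
- marker: Bystander: marker pen lying in front of the feeder's right side, 119 mm long, 13 mm thick. Origin at the centre of its underside. To be left where it is.
- labels: Bystander: roll of labels standing on its end in front of the feeder's left side, 68 mm diameter, 45 mm high. Origin at the centre of its underside. To be left where it is.
- wipes: Bystander: pack of wipes, 110 x 190 x 55 mm high, at the right. Origin at the centre of its underside. To be left where it is.
- carton: Bystander: orange and brown carton, 130 x 170 x 120 mm high, at the left. Origin at the centre of its underside. To be left where it is.
Mind the look-alikes: they are no part of the job. What is shaped like the part that bears tube_4_centre but blue or green is not meant.

How it is judged:
On the way, in this order (a step that is already met when the one before it is completed fails the run):
1. the plate is rocked over onto its other rest while the slide is still shut (distance of gate_left_end from where it was at the start of the episode above 0.05 m and (value of joint gate above 0.33 rad or value of joint gate below -0.33 rad) and value of joint slide below 0.01 m), for 0.2 s.
2. the slide is pushed fully open (value of joint slide above 0.025 m), for 0.1 s.
At the end, for the whole second after the job is handed in: The plate rests on the side opposite to its start (within 0.03 rad of its stop), the slide is open to within 5 mm of its stop, and all four tubes lie at rest inside the tray on the plate's new low side (distance of gate_left_end from where it was at the start of the episode above 0.05 m and (value of joint gate above 0.33 rad or value of joint gate below -0.33 rad) and value of joint slide above 0.025 m and ((value of joint gate below -0.33 rad and x of tube_1_centre in the frame of tray_left between -0.058 and 0.058 m and y of tube_1_centre in the frame of tray_left between -0.057 and 0.057 m and z of each of tube_1_centre, tube_2_centre, tube_3_centre, tube_4_centre in the frame of tray_left below 0.04 m and x of tube_2_centre in the frame of tray_left between -0.058 and 0.058 m and y of tube_2_centre in the frame of tray_left between -0.057 and 0.057 m and x of tube_3_centre in the frame of tray_left between -0.058 and 0.058 m and y of tube_3_centre in the frame of tray_left between -0.057 and 0.057 m and x of tube_4_centre in the frame of tray_left between -0.058 and 0.058 m and y of tube_4_centre in the frame of tray_left between -0.057 and 0.057 m) or (value of joint gate above 0.33 rad and x of tube_1_centre in the frame of tray_right between -0.058 and 0.058 m and y of tube_1_centre in the frame of tray_right between -0.057 and 0.057 m and z of each of tube_1_centre, tube_2_centre, tube_3_centre, tube_4_centre in the frame of tray_right below 0.04 m and x of tube_2_centre in the frame of tray_right between -0.058 and 0.058 m and y of tube_2_centre in the frame of tray_right between -0.057 and 0.057 m and x of tube_3_centre in the frame of tray_right between -0.058 and 0.058 m and y of tube_3_centre in the frame of tray_right between -0.057 and 0.057 m and x of tube_4_centre in the frame of tray_right between -0.058 and 0.058 m and y of tube_4_centre in the frame of tray_right between -0.057 and 0.057 m)) and linear speed of each of tube_1, tube_2, tube_3, tube_4 below 0.03 m/s); the robot touches nothing.
It fails at once if a sample tube is touched by the robot instead of being left to roll (contact force between any of the fingers, the arm and tube_1 above 0.3 N or contact force between any of the fingers, the arm and tube_2 above 0.3 N or contact force between any of the fingers, the arm and tube_3 above 0.3 N or contact force between any of the fingers, the arm and tube_4 above 0.3 N).
It fails at once if a sample tube is lifted or leaves the feeder ((height (world z) of tube_1_centre above 0.21 m or horizontal distance between tube_1_centre and feeder above 0.29 m) or (height (world z) of tube_2_centre above 0.21 m or horizontal distance between tube_2_centre and feeder above 0.29 m) or (height (world z) of tube_3_centre above 0.21 m or horizontal distance between tube_3_centre and feeder above 0.29 m) or (height (world z) of tube_4_centre above 0.21 m or horizontal distance between tube_4_centre and feeder above 0.29 m)).
It fails at once if a bystander is moved by more than 2 cm (distance of any of sanitiser, reagent, marker, labels, wipes, carton from where it was at the start of the episode above 0.02 m).
It also fails if it takes over 43 s, if anything falls off the work surface, if the arm or the gripper's body presses on something with over 40 N, if the wrist force passes 120 N, or if a joint passes its speed limit or range.

### The arm

A 6-joint arm with a two-finger parallel gripper is mounted at the origin on the work surface. World frame = base frame: x ahead of the robot, y to its left, z up, the work surface at z = 0. Lengths are in m, angles in rad, forces in N, time in s.
With the tool pointing down it reaches from about 0.25 to 0.725 m from the base axis. Payload 4 kg.
Tool frame: the origin (TCP) lies midway between the tips of the shut fingers; the grasp point (between the pads) lies 19 mm behind it; z points along the fingers, x is the direction in which the jaws open and shut, and the axes are right-handed (so a half turn about z gives the same grasp; the last joint's range is limited). The gripper opens to 85 mm and grips with 20 to 120 N. Pads are 22 mm wide; open, the fingers measure 114 mm over their backs; the gripper's body (76 mm by 85 mm) begins 54 mm behind the grasp point. The pads swing forward as they close: fully open they stand 13 mm farther back than shut.
Start: joints at [-1.256, 0.241, 0.005, 1.335, 0, 1.571], TCP at [0.155, -0.475, 0.231] pointing down, gripper open.
Joint ranges: [-2.72, 2.72], [-1.05, 1.87], [-1.09, 1.28], [-1.99, 2.15], [-1.42, 1.44], [-3.14, 3.14]. Speed limits (rad/s): [2.79, 2.79, 3.14, 3.14, 3.14, 3.14].

### API

Orientations are given as a unit quaternion [x, y, z, w].
In Python, from workcell import telemetry, camera, get_calibration, bot gives the robot as it stands.
- The arm moves only by the tool step_arm, never from a script. Its argument "increments" is a list of rows, each an object with "slide": the shift along the tool's x, y, z in m, a list of three; "turn": the turn, a rotation vector about the tool's x, y, z in rad, a list of three; "grip": the closure, from -1 (fully open) to 1 (shut), so that 0 is half open. A call has 1 to 12 rows; each row shifts and turns the commanded pose from where the row before left it, along the tool's axes as they then stand; what a row does not reach is not made up. A row lasts 1/12 s, in which the tool goes at most 41.7 mm and 7.16 degrees, less where a joint would pass 70% of its speed; a pose out of reach is approached as far as the arm can. A call is refused whole if a number of a shift passes 0.0417 or a number of a turn 0.125, either way. A call with a gripper value outside its range is refused whole. The fingers move at their own pace and stop on an object; the grip force is fixed at half the most. Time passes only in rows, so rows that do not move let the fingers close. It gives the time, the measured TCP pose, the force and the opening at its end, in the units of the state.
- telemetry.get_obs(): the state, without advancing time (a new reading comes with each control period).
- camera(name): name is "side" or "top"; returns (picture, depth): 400x640x3 uint8, red, green, blue; 400x640 float32, m along the optical axis (not along the pixel's ray), 0 where there is no reading.
- get_calibration(name): a dict with "K" (3x3 intrinsics, pixels), "extrinsics" (4x4, takes a point from camera to world coordinates). Camera axes: x right, y down, z forward; pixel columns grow to the right and rows downward; lengths in m; the calibration is good to about 2 mm. A picture is of the moment at which its call begins. get_calibration takes no time and is no camera call.
- bot.job_done(): hands the job in, once; it reports no verdict.
The state is a dict: "clock": time; "joint_pos": joint angles; "joint_vel": joint speeds; "tau": joint torques, N m; "eef_pos": TCP position; "tool_rot": TCP orientation; "ft_force": force on the tool from outside, world axes, zero at the start; "ft_torque": the same for the moment, N m; "grip_width": finger opening in m.
Only numpy, scipy, OpenCV 4.12 (cv2) and the standard library are available. Lean on these libraries where they do the work, as an engineer would, in place of code of your own. Each camera call takes 0.05 s, during which the arm holds its last target. There are 200 camera calls.

## Working session

There is one attempt and no reset: what is moved stays moved. The work goes in short steps, Python scripts to look and compute and a tool call to move; the robot and the scene stay as the last step left them, time stands still between calls to the robot, and variables do not carry over. Pictures are saved under pics/ and viewed, about 8 in all and at most 12, crops included, and the job is handed in when it is done.

Besides the shell and the picture viewer there is one more tool, called after "Emit:" as name(argument=value, ...), one argument or row to a line, values as JSON. step_arm: Moves the arm, as the interface text tells. Its arguments: {"type":"object","properties":{"increments":{"type":"array","items":{"type":"object","properties":{"slide":{"type":"array","items":{"type":"number"}},"turn":{"type":"array","items":{"type":"number"}},"grip":{"type":"number"}}}}},"required":["increments"]}

```bash
mkdir -p pics; ls
cat > h.py <<'E'
import numpy as np, cv2
from workcell import telemetry, camera, get_calibration, bot
def snap(n,f):
    p,d=camera(n); cv2.imwrite(f'pics/{f}.png',p[:,:,::-1]); np.save(f'pics/{f}.npy',d); return p,d
def cloud(n,d):
    c=get_calibration(n);K=c['K'];E=np.array(c['extrinsics'])
    v,u=np.mgrid[:400,:640]; r=np.stack([(u-K[0][2])/K[0][0]*d,(v-K[1][2])/K[1][1]*d,d],-1)
    w=r@E[:3,:3].T+E[:3,3]; w[d==0]=np.nan; return w
E
python3 - <<'E'
from h import *
for n in('top','side'):
    snap(n,n+'0'); c=get_calibration(n); print(n,np.round(c['K'],1).tolist(),np.round(c['extrinsics'],3).tolist())
o=telemetry.get_obs(); print(o)
E
```

```text
pics
top [[485.7, 0.0, 316.8], [0.0, 485.7, 200.6], [0.0, 0.0, 1.0]] [[0.029, -0.99, 0.136, 0.379], [-0.999, -0.031, -0.017, 0.014], [0.021, -0.136, -0.991, 1.61], [0.0, 0.0, 0.0, 1.0]]
side [[483.9, 0.0, 318.5], [0.0, 483.9, 203.0], [0.0, 0.0, 1.0]] [[0.748, -0.461, 0.477, -0.264], [-0.664, -0.528, 0.529, -0.94], [0.008, -0.713, -0.701, 1.408], [0.0, 0.0, 0.0, 1.0]]
{'clock': 0.1, 'joint_pos': array([-1.25600187e+00,  2.41327642e-01,  3.87139573e-03,  1.33518079e+00,
       -2.72845193e-05,  1.57080950e+00]), 'joint_vel': array([-0.00136754, -0.00018863,  0.00345737,  0.00141739,  0.00163904,
        0.00083913]), 'tau': array([ 5.08806522e-05, -3.73139369e+01,  2.53009647e+01,  1.08829461e-02,
        1.00861254e-05,  2.92870858e-06]), 'eef_pos': array([ 0.1546318 , -0.47490793,  0.23051171]), 'tool_rot': array([ 8.09199425e-01, -5.87533355e-01, -7.52774590e-04, -5.29691207e-04]), 'ft_force': array([-0.02647145,  0.33299174, -0.42495725]), 'ft_torque': array([-0.01838093,  0.00153195,  0.03313156]), 'grip_width': 0.085601901014005}
```

View pics/top0.png

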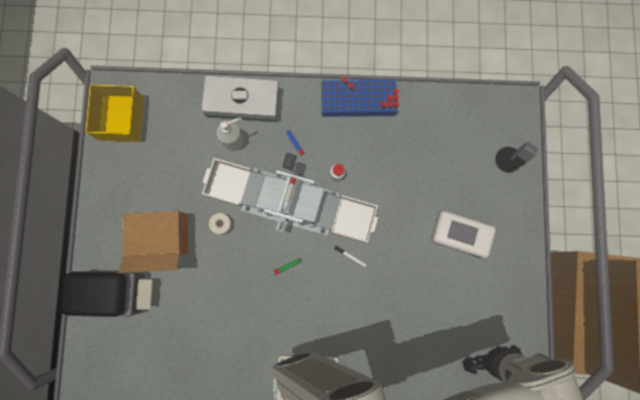

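View pics/side0.png

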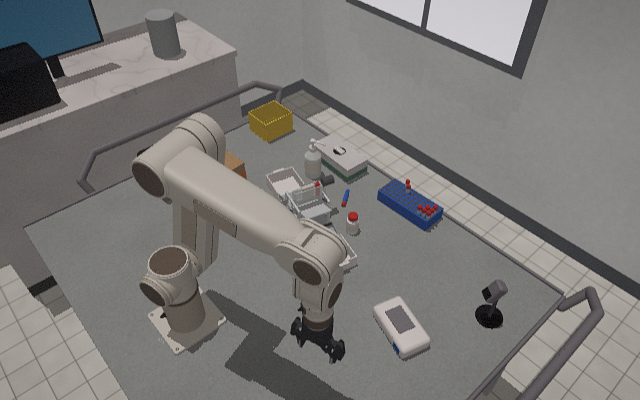

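The top view shows the feeder at about (289,200), with the left tray at (228,183), the right tray at (355,218) and the magazine near (289,195). The side view is partly blocked by the arm. Next I'll measure from the depth and enlarge the feeder.

Run:
```python
from h import *
p=cv2.imread('pics/top0.png'); d=np.load('pics/top0.npy'); w=cloud('top',d)
cv2.imwrite('pics/crop0.png',cv2.resize(p[140:260,190:400],(798,456),interpolation=cv2.INTER_CUBIC))
hsv=cv2.cvtColor(p,cv2.COLOR_BGR2HSV)
m=((hsv[...,1]<40)&(hsv[...,2]>195)).astype(np.uint8); m[:140]=0;m[260:]=0;m[:,:195]=0;m[:,390:]=0
n,l,s,c=cv2.connectedComponentsWithStats(m)
for i in range(1,n):
    if s[i,4]>60: print(s[i],np.round(c[i],1),np.round(np.nanmedian(w[l==i],0),3),cv2.minAreaRect(np.argwhere(l==i)[:,::-1].astype(np.float32)))
# heights map of feeder region
for v in range(150,250,4): print(v,' '.join('%3d'%(1000*z) if np.isfinite(z) else ' --' for z in w[v,200:384:5,2]))
```

```text
[ 209  164   40   40 1064] [229.  183.6] [0.648 0.281 0.004] ((228.8946075439453, 183.4675750732422), (32.12888717651367, 33.89339828491211), 17.10272979736328)
[ 334  200   40   41 1116] [353.1 219.8] [ 0.539 -0.136  0.003] ((353.0566101074219, 219.80191040039062), (33.51597213745117, 33.65333557128906), 15.94539737701416)
[265 209  37  12  76] [283.1 215.1] [0.534 0.09  0.137] ((282.88995361328125, 214.8669891357422), (37.642578125, 2.2987844944000244), 16.699243545532227)
150   0  -9   3   4   3   1  -2 -10  -4   5  -1   4  -5   0   8  -4  -3  -2  -8  -2  16   6   2   0   0   1  -4  -1   0   0  -2  -2  -3   0   1   2  -4
154   4   3  -6  -2  -1  -3  -5   5   0  -4   4  -3  -4  -7   4  -3  -1 162 176  -1  13   2   0   0   2   0   4  -1  -4  -2  -3   0   2  -2   2   3   0
158   1  -7   0  56   0   3  -6  -3  -1   1   0   0   5  -5   0   4   0 169 176 162   0  -5  -3   5   2   2   2  -1   4   9   6  -3   5   3   2   0   0
162   1   0  -2  19  20  55   5   0   4  -2  -2   0  -1   0   0   8  -7 170 171   1  -3   3  13  -1   4   3  -1  -8   4   0   1  -2  -5   0   0  -5   0
166  -4   2 
[... 2479 characters left out ...]
  -5  -4 118   1   1   0   0  -5   7   6   4   4  -4   7   2   4   0  -5   3  -4  53   0  -3
234  -5  -1  -5   0  10  -2  -3   7   4  -1   2  -7  -5  -2  -4  -4   1   0  -6   1   1   3   6   1   1   4   2   2  47   7   5   2  -3   8  -5   7   6
238   0  -5   2   0  -3  -2  -5   0  -3  -3   0  -6   0   4   2  -4  -1   0  -2   1  -1  -4  -5  -5 -15  -1  -1   0  -3   0   3  46   4  -2   0  -6  -3
242   1  -5  -2   1 -10   2   3   0  -1  -4  -7   7  -3  -2   0   0   4  -2  -2   0   0   0   1   2  -2   5   0   0  -4   2  -3   0  -4  20   0  -1   0
246   0  -2   0   0  -8  -2  -4  -5   4   4  -8  -1   0   0   3  -7  -1   4  -5  -1   0   1  -3   1   4   1   6   9   1   2  -5  -6  -6   1  -6   5   4
```

View pics/crop0.png

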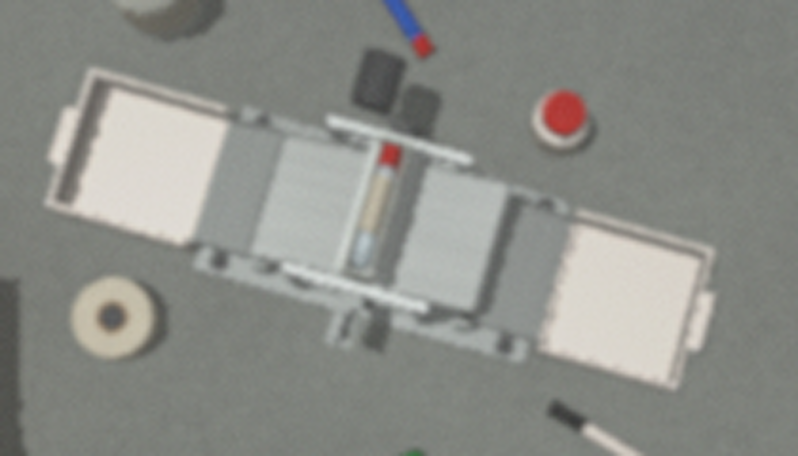

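The plate's right end is raised (100–123 mm, against 30–75 mm on the left). So I press the right end down, and the target tray is the right one. The tube in the magazine at crop (375,205), beige with a red cap, is the one meant. The blue object at (295,142) and the green one at (288,266) lie loose on the table and are look-alikes. Next I'll check the pose from the tube, bar and tab points.

Run:
```python
from h import *
d=np.load('pics/top0.npy'); w=cloud('top',d)
yaw=-0.257; R=np.array([[np.cos(yaw),-np.sin(yaw)],[np.sin(yaw),np.cos(yaw)]]); O=np.array([.5935,.0725])
f=w.copy(); f[...,:2]=(w[...,:2]-O)@R
def rep(n,m): q=f[m]; print(n,len(q),np.round(q.min(0),3),np.round(q.max(0),3),np.round(np.median(q,0),3), np.round(w[m].mean(0),3))
x,y,z=f[...,0],f[...,1],f[...,2]; near=(abs(x)<.13)&(abs(y)<.3)
rep('tube',near&(z>.181)); rep('tab',near&(x<-.075)&(z>.145)); rep('bars',near&(z>.131)&(z<.143)&(abs(x)<.08)&(abs(abs(x)-.062)<.015))
rep('feeder',near&(z>.02)&(x>-.08)&(x<.07)); rep('plateR',near&(z>.08)&(y<-.03)&(abs(x)<.05))
h=1000
for nm,P in(('right_end',(0,-.088)),('tab',(-.097,0)),('mag',(0,0))): print(nm,np.round(O+R@np.array(P),4))
```

```text
tube 209 [-0.056 -0.01   0.181] [0.056 0.016 0.197] [0.001 0.003 0.188] [0.595 0.075 0.188]
tab 11 [-0.109  0.003  0.151] [-0.084  0.005  0.163] [-0.099  0.004  0.159] [0.5   0.101 0.159]
bars 207 [-0.071 -0.088  0.131] [0.067 0.064 0.143] [-0.058 -0.004  0.137] [0.589 0.075 0.136]
feeder 4347 [-0.08  -0.286  0.02 ] [0.067 0.295 0.197] [ 0.001 -0.003  0.063] [0.595 0.077 0.08 ]
plateR 639 [-0.05  -0.093  0.095] [ 0.05  -0.03   0.131] [-0.    -0.062  0.113] [0.577 0.013 0.113]
right_end [ 0.5711 -0.0126]
tab [0.4997 0.0972]
mag [0.5935 0.0725]
```

Emit:
step_arm(
  increments=[
    {"grip": 1,"turn": [0,0,0.12]},
    {"grip": 1,"turn": [0,0,0.12]},
    {"grip": 1,"turn": [0,0,0.12]},
    {"grip": 1,"turn": [0,0,0.12]},
    {"grip": 1,"turn": [0,0,0.09]},
    {"grip": 1},
  ],
)

```text
schema error: expected keys slide, turn, grip
```

The pose checks out: the tube median is at feeder (1,3) mm, the bars are at 137 mm and the tab is at x=-99, z=159 mm. I take the origin as (0.594,0.075) and yaw as -0.257. Next I turn, close the gripper and move above the right end.

Emit:
step_arm(
  increments=[
    {"slide": [0,0,0],"grip": 1,"turn": [0,0,0.12]},
    {"slide": [0,0,0],"grip": 1,"turn": [0,0,0.12]},
    {"slide": [0,0,0],"grip": 1,"turn": [0,0,0.12]},
    {"slide": [0,0,0],"grip": 1,"turn": [0,0,0.12]},
    {"slide": [0,0,0],"grip": 1,"turn": [0,0,0.09]},
    {"slide": [0,0,0],"grip": 1,"turn": [0,0,0]},
  ],
)

```text
clock: 0.6
eef_pos: [0.1547, -0.4751, 0.2308]
tool_rot: [-0.611, 0.792, 0.001, 0.0]
ft_force: [-0.1, 0.9, -0.4]
grip_width: 0.0119
```

Emit:
step_arm(
  increments=[
    {"slide": [-0.0276,-0.0143,0],"turn": [0,0,0],"grip": 1},
    {"slide": [-0.0276,-0.0143,0],"turn": [0,0,0],"grip": 1},
    {"slide": [-0.0276,-0.0143,0],"turn": [0,0,0],"grip": 1},
    {"slide": [-0.0276,-0.0143,0],"turn": [0,0,0],"grip": 1},
    {"slide": [-0.0276,-0.0143,0],"turn": [0,0,0],"grip": 1},
    {"slide": [-0.0276,-0.0143,0],"turn": [0,0,0],"grip": 1},
    {"slide": [-0.0276,-0.0143,0],"turn": [0,0,0],"grip": 1},
    {"slide": [-0.0276,-0.0143,0],"turn": [0,0,0],"grip": 1},
    {"slide": [-0.0276,-0.0143,0],"turn": [0,0,0],"grip": 1},
    {"slide": [-0.0276,-0.0143,0],"turn": [0,0,0],"grip": 1},
  ],
)

```text
clock: 1.43
eef_pos: [0.3635, -0.2431, 0.2312]
tool_rot: [-0.612, 0.791, 0.0, -0.0]
ft_force: [0.4, -0.5, 0.2]
grip_width: 0.0001
```

```bash
python3 -c "
from h import *
from scipy.spatial.transform import Rotation as R
o=telemetry.get_obs();print(o['clock'],o['eef_pos'],o['grip_width']);M=R.from_quat(o['tool_rot']).as_matrix();print(M.round(3)); print(M.T@(np.array([.571,-.0135,.15])-o['eef_pos']))"
```

```text
1.4333 [ 0.36348456 -0.24308796  0.231179  ] 0.00012975264181796454
[[-0.25  -0.968 -0.   ]
 [-0.968  0.25   0.   ]
 [-0.     0.    -1.   ]]
[-0.27416001 -0.14356961  0.08116266]
```

Emit:
step_arm(
  increments=[
    {"slide": [-0.0274,-0.0143,0],"turn": [0,0,0],"grip": 1},
    {"slide": [-0.0274,-0.0143,0],"turn": [0,0,0],"grip": 1},
    {"slide": [-0.0274,-0.0143,0],"turn": [0,0,0],"grip": 1},
    {"slide": [-0.0274,-0.0143,0],"turn": [0,0,0],"grip": 1},
    {"slide": [-0.0274,-0.0143,0],"turn": [0,0,0],"grip": 1},
    {"slide": [-0.0274,-0.0143,0],"turn": [0,0,0],"grip": 1},
    {"slide": [-0.0274,-0.0143,0],"turn": [0,0,0],"grip": 1},
    {"slide": [-0.0274,-0.0143,0],"turn": [0,0,0],"grip": 1},
    {"slide": [-0.0274,-0.0143,0],"turn": [0,0,0],"grip": 1},
    {"slide": [-0.0274,-0.0143,0],"turn": [0,0,0],"grip": 1},
  ],
)

```text
clock: 2.27
eef_pos: [0.554, -0.0736, 0.2335]
tool_rot: [-0.65, 0.76, 0.017, 0.019]
ft_force: [0.7, -0.1, 0.0]
grip_width: 0.0001
```

Emit:
step_arm(
  increments=[
    {"slide": [0,0,0.02],"turn": [0,0,0],"grip": 1},
    {"slide": [0,0,0.02],"turn": [0,0,0],"grip": 1},
    {"slide": [0,0,0.02],"turn": [0,0,0],"grip": 1},
    {"slide": [0,0,0.02],"turn": [0,0,0],"grip": 1},
    {"slide": [0,0,0],"turn": [0,0,0],"grip": 1},
  ],
)

```text
clock: 2.68
eef_pos: [0.5506, -0.0715, 0.1494]
tool_rot: [-0.65, 0.759, 0.021, 0.017]
ft_force: [-1.5, 0.0, -1.0]
grip_width: 0.0005
```

```bash
python3 -c "
from h import *
p,d=snap('top','top1');cv2.imwrite('pics/crop1.png',cv2.resize(p[140:260,190:400,::-1],(798,456),interpolation=cv2.INTER_CUBIC))"
```

```text
(no output)
```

View pics/crop1.png

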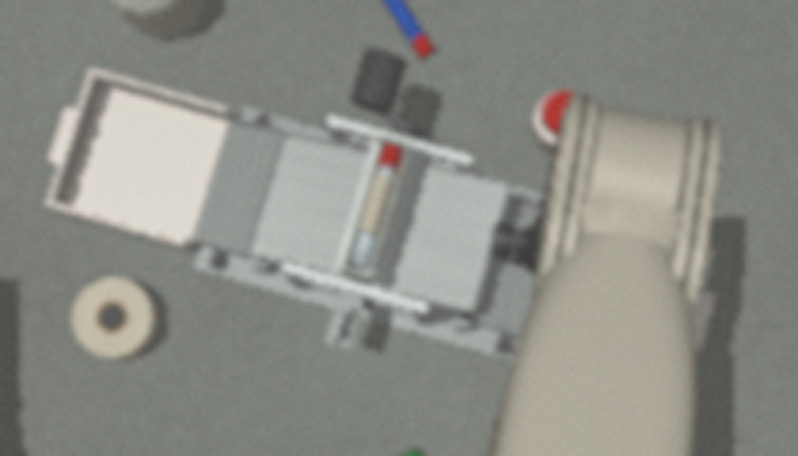

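The move stopped 60 mm short and the tool is slightly tilted. The plate is still clear of the fingers. I'll check for a joint limit.

```bash
cat > e.py <<'E'
from h import *
import sys
from scipy.spatial.transform import Rotation as R
o=telemetry.get_obs();print(o['clock'],o['eef_pos'].round(4),o['joint_pos'].round(3),o['ft_force'].round(1));M=R.from_quat(o['tool_rot']).as_matrix()
yaw=-.257+float(sys.argv[4]) if len(sys.argv)>4 else -.257
c,s=np.cos(yaw),np.sin(yaw); T=np.array([[-s,-c,0],[c*-1,s*-1,0],[0,0,-1]]).T
T=np.array([[s,-c,0],[-c,-s,0],[0,0,-1.]]); # columns: x=-y_f, y=-x_f
F=np.array([[c,-s,0],[s,c,0],[0,0,1]]); c,s=np.cos(-.257),np.sin(-.257);F=np.array([[c,-s,0],[s,c,0],[0,0,1]])
O=np.array([.594,.075,0]); print('tcp in feeder',(F.T@(o['eef_pos']-O)).round(4))
print('turn needed',R.from_matrix(M.T@T).as_rotvec().round(3))
t=O+F@np.array([float(a) for a in sys.argv[1:4]]); print('target',t.round(4),'slide in present tool',(M.T@(t-o['eef_pos'])).round(4),'in aligned tool',(T.T@(t-o['eef_pos'])).round(4))
E
python3 e.py 0 -.092 .15
```

```text
2.7333 [ 0.5517 -0.0717  0.1516] [-0.158  0.401  0.019  1.195  0.053  3.139] [-0.  -0.6  0.7]
tcp in feeder [-0.0036 -0.1526  0.1516]
turn needed [0.009 0.052 0.102]
target [ 0.5706 -0.014   0.15  ] slide in present tool [-0.0598 -0.0097  0.0047] in aligned tool [-0.0606 -0.0036  0.0016]
```

Joint 6 is at its limit, so I'll turn the tool a quarter turn the other way (jaws along feeder x).

Emit:
step_arm(
  increments=[
    {"slide": [0,0,0],"turn": [0.009,0.052,0],"grip": 1},
    {"slide": [0,0,0],"turn": [0,0,-0.122],"grip": 1},
    {"slide": [0,0,0],"turn": [0,0,-0.122],"grip": 1},
    {"slide": [0,0,0],"turn": [0,0,-0.122],"grip": 1},
    {"slide": [0,0,0],"turn": [0,0,-0.122],"grip": 1},
    {"slide": [0,0,0],"turn": [0,0,-0.122],"grip": 1},
    {"slide": [0,0,0],"turn": [0,0,-0.122],"grip": 1},
    {"slide": [0,0,0],"turn": [0,0,-0.122],"grip": 1},
    {"slide": [0,0,0],"turn": [0,0,-0.122],"grip": 1},
    {"slide": [0,0,0],"turn": [0,0,-0.122],"grip": 1},
    {"slide": [0,0,0],"turn": [0,0,-0.122],"grip": 1},
    {"slide": [0,0,0],"turn": [0,0,-0.122],"grip": 1},
  ],
)

```text
clock: 3.73
eef_pos: [0.5536, -0.0798, 0.156]
tool_rot: [0.983, -0.182, 0.005, -0.004]
ft_force: [-0.2, 0.4, -0.3]
grip_width: -0.0003
```

```bash
sed -i 's/^T=np.array(\[\[s,-c.*/T=np.array([[c,s,0],[s,-c,0],[0,0,-1.]]) # columns x=x_f, y=-y_f/' e.py; python3 e.py 0 -.092 .15
```

```text
3.7333 [ 0.5536 -0.0798  0.156 ] [-0.147  0.39   0.015  1.184  0.007  1.791] [-0.2  0.4 -0.3]
tcp in feeder [ 0.0003 -0.1599  0.156 ]
turn needed [-0.008 -0.01  -0.11 ]
target [ 0.5706 -0.014   0.15  ] slide in present tool [-0.0078 -0.0674  0.0066] in aligned tool [-0.0003 -0.0679  0.006 ]
```

Emit:
step_arm(
  increments=[
    {"slide": [0,0,0],"turn": [-0.008,-0.01,-0.11],"grip": 1},
    {"slide": [0,-0.017,0],"turn": [0,0,0],"grip": 1},
    {"slide": [0,-0.017,0],"turn": [0,0,0],"grip": 1},
    {"slide": [0,-0.017,0],"turn": [0,0,0],"grip": 1},
    {"slide": [0,-0.017,0],"turn": [0,0,0],"grip": 1},
    {"slide": [0,0,0],"turn": [0,0,0],"grip": 1},
  ],
)

```text
clock: 4.23
eef_pos: [0.5721, -0.0114, 0.1559]
tool_rot: [0.992, -0.13, 0.0, -0.001]
ft_force: [0.7, 0.3, -0.0]
grip_width: -0.0004
```

```bash
python3 e.py 0 -.092 .08; python3 -c "
from h import *
p,d=snap('top','top2');cv2.imwrite('pics/crop2.png',cv2.resize(p[140:260,190:400,::-1],(798,456),interpolation=cv2.INTER_CUBIC))"
```

```text
4.2333 [ 0.5721 -0.0114  0.1559] [-0.021  0.423  0.065  1.212  0.002  1.81 ] [ 0.7  0.3 -0. ]
tcp in feeder [ 0.0008 -0.0891  0.1559]
turn needed [-0.002 -0.    -0.003]
target [ 0.5706 -0.014   0.08  ] slide in present tool [-0.0008  0.0031  0.0759] in aligned tool [-0.0008  0.0029  0.0759]
```

View pics/crop2.png

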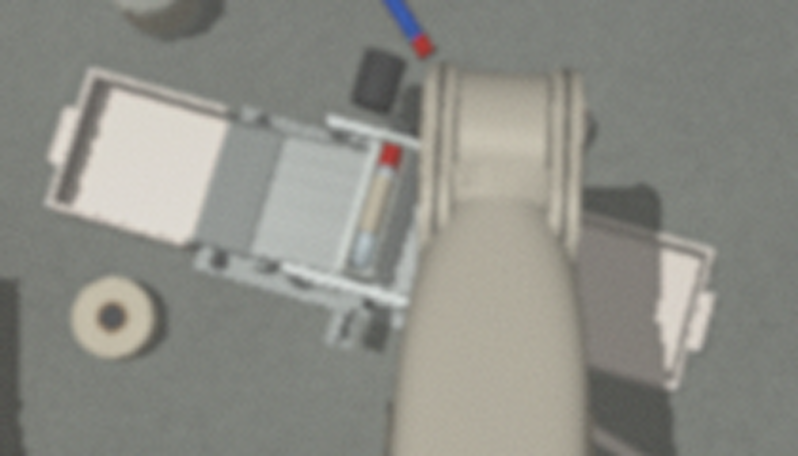

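The tool is above the right end at feeder (1,-89) mm, clear of the magazine at crop (375,205). I'll press down.

Emit:
step_arm(
  increments=[
    {"slide": [0,0.003,0.015],"turn": [0,0,0],"grip": 1},
    {"slide": [0,0,0.015],"turn": [0,0,0],"grip": 1},
    {"slide": [0,0,0.008],"turn": [0,0,0],"grip": 1},
    {"slide": [0,0,0.008],"turn": [0,0,0],"grip": 1},
    {"slide": [0,0,0.008],"turn": [0,0,0],"grip": 1},
    {"slide": [0,0,0.008],"turn": [0,0,0],"grip": 1},
    {"slide": [0,0,0.008],"turn": [0,0,0],"grip": 1},
    {"slide": [0,0,0.006],"turn": [0,0,0],"grip": 1},
    {"slide": [0,0,0],"turn": [0,0,0],"grip": 1},
  ],
)

```text
clock: 5.03
eef_pos: [0.5684, -0.0166, 0.0764]
tool_rot: [0.991, -0.132, -0.003, -0.0]
ft_force: [0.5, 0.0, 0.2]
grip_width: 0.0001
```

Emit:
step_arm(
  increments=[
    {"slide": [0,0,0],"turn": [0,0,0],"grip": 1},
    {"slide": [0,0,0],"turn": [0,0,0],"grip": 1},
    {"slide": [0,0,0],"turn": [0,0,0],"grip": 1},
    {"slide": [0,0,-0.02],"turn": [0,0,0],"grip": 1},
    {"slide": [0,0,-0.03],"turn": [0,0,0],"grip": 1},
    {"slide": [0,0,-0.03],"turn": [0,0,0],"grip": 1},
    {"slide": [0,0,-0.03],"turn": [0,0,0],"grip": 1},
    {"slide": [0,0,-0.03],"turn": [0,0,0],"grip": 1},
    {"slide": [0,0.02,-0.02],"turn": [0,0,0],"grip": 1},
    {"slide": [0,0.02,0],"turn": [0,0,0],"grip": 1},
    {"slide": [-0.02,0,0],"turn": [0,0,0],"grip": 1},
  ],
)

```text
clock: 5.95
eef_pos: [0.5431, -0.0534, 0.2406]
tool_rot: [0.991, -0.133, 0.002, 0.001]
ft_force: [-0.4, 0.6, 0.5]
grip_width: 0.0003
```

```bash
python3 - <<'E'
from h import *
p,d=snap('side','side3');cv2.imwrite('pics/crop3.png',cv2.resize(p[140:300,240:400,::-1],(600,600),interpolation=cv2.INTER_CUBIC))
p,d=snap('top','top3');w=cloud('top',d);O=np.array([.594,.075]);c,s=np.cos(-.257),np.sin(-.257);f=(w[...,:2]-O)@np.array([[c,-s],[s,c]])
for y in range(-100,101,20):
    m=(abs(f[...,0])<.03)&(abs(f[...,1]-y/1000)<.008)&(w[...,2]<.2); print(y,m.sum(),np.round(np.median(w[m][:,2]),3) if m.any() else '')
E
python3 e.py -.1 -.045 .21
```

```text
-100 5 0.053
-80 83 0.057
-60 93 0.065
-40 90 0.072
-20 132 0.087
0 120 0.189
20 51 0.128
40 98 0.103
60 102 0.11
80 102 0.117
100 30 0.123
6.05 [ 0.5384 -0.0506  0.2393] [-9.400e-02  3.210e-01  1.350e-01  1.387e+00  1.000e-03  1.742e+00] [ 0.4  0.3 -0.2]
tcp in feeder [-0.0219 -0.1356  0.2393]
turn needed [-0.     0.003 -0.008]
target [0.4858 0.0569 0.21  ] slide in present tool [-0.0788 -0.0899  0.0295] in aligned tool [-0.0781 -0.0906  0.0293]
```

View pics/crop3.png

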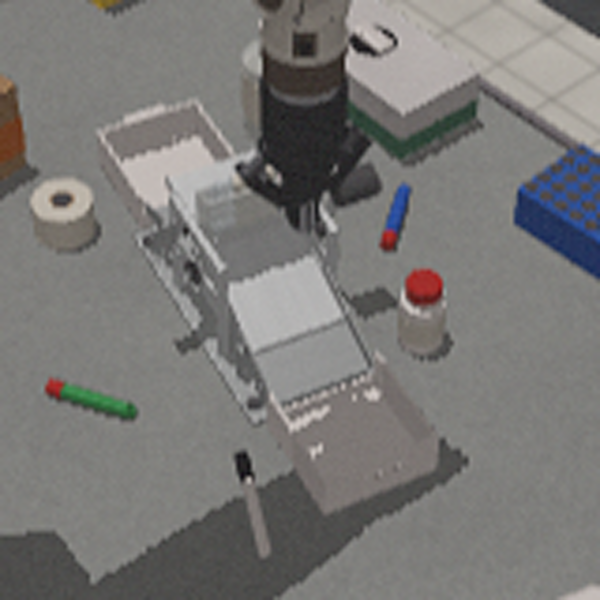

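The plate has rocked over: its left end is at about 118 mm and its right end at about 57 mm. Now I move to the right of the tab.

Emit:
step_arm(
  increments=[
    {"slide": [-0.0195,-0.005,0],"turn": [0,0,0],"grip": 1},
    {"slide": [-0.0195,-0.025,0.007],"turn": [0,0,0],"grip": 1},
    {"slide": [-0.0195,-0.025,0.007],"turn": [0,0,0],"grip": 1},
    {"slide": [-0.0195,-0.025,0.007],"turn": [0,0,0],"grip": 1},
    {"slide": [0,-0.02,0.008],"turn": [0,0,0],"grip": 1},
    {"slide": [0,0,0],"turn": [0,0,0],"grip": 1},
  ],
)

```text
clock: 6.55
eef_pos: [0.4905, 0.0701, 0.2084]
tool_rot: [0.992, -0.129, -0.002, -0.001]
ft_force: [-0.1, -0.1, -0.2]
grip_width: -0.0001
```

```bash
python3 e.py -.1 -.035 .137
```

```text
6.55 [0.4905 0.0701 0.2084] [ 0.14   0.246 -0.049  1.28   0.003  1.97 ] [-0.1 -0.1 -0.2]
tcp in feeder [-0.0988 -0.031   0.2084]
turn needed [-0.001  0.004 -0.002]
target [0.4884 0.0666 0.137 ] slide in present tool [-0.0009  0.0041  0.0714] in aligned tool [-0.0012  0.004   0.0714]
```

Emit:
step_arm(
  increments=[
    {"slide": [0,0.004,0.018],"turn": [0,0,0],"grip": 1},
    {"slide": [0,0,0.018],"turn": [0,0,0],"grip": 1},
    {"slide": [0,0,0.018],"turn": [0,0,0],"grip": 1},
    {"slide": [0,0,0.018],"turn": [0,0,0],"grip": 1},
    {"slide": [0,0,0],"turn": [0,0,0],"grip": 1},
  ],
)

```text
clock: 6.97
eef_pos: [0.4878, 0.0623, 0.1343]
tool_rot: [0.991, -0.132, -0.004, 0.001]
ft_force: [-0.4, -0.2, -0.6]
grip_width: 0.0
```

```bash
python3 e.py -.1 .018 .137
python3 - <<'E'
from h import *
p,d=snap('side','side4');cv2.imwrite('pics/crop4.png',cv2.resize(p[150:250,240:370,::-1],(780,600),interpolation=cv2.INTER_CUBIC))
E
```

```text
6.9667 [0.4878 0.0623 0.1343] [ 1.260e-01  2.960e-01 -1.820e-01  1.100e+00  1.000e-03  1.962e+00] [-0.4 -0.2 -0.6]
tcp in feeder [-0.0995 -0.0393  0.1343]
turn needed [ 0.002  0.008 -0.007]
target [0.5019 0.1178 0.137 ] slide in present tool [-0.0009 -0.0573 -0.0028] in aligned tool [-0.0005 -0.0573 -0.0027]
```

View pics/crop4.png

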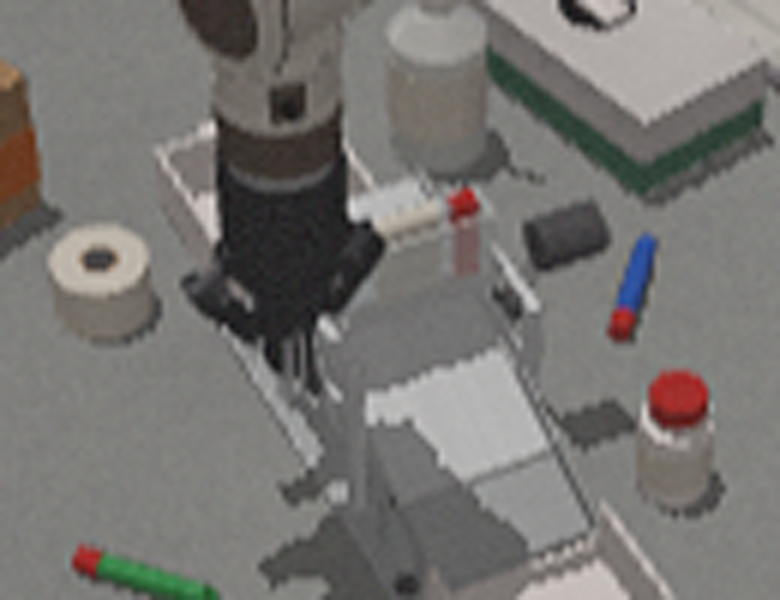

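The fingers are to the right of the tab, with the knuckle near the magazine but above and in front of it. I'll move 5 mm outward for margin, then push left slowly.

Emit:
step_arm(
  increments=[
    {"slide": [-0.005,0,-0.003],"turn": [0,0,0],"grip": 1},
    {"slide": [0,-0.01,0],"turn": [0,0,0],"grip": 1},
    {"slide": [0,-0.01,0],"turn": [0,0,0],"grip": 1},
    {"slide": [0,-0.005,0],"turn": [0,0,0],"grip": 1},
    {"slide": [0,-0.005,0],"turn": [0,0,0],"grip": 1},
    {"slide": [0,-0.005,0],"turn": [0,0,0],"grip": 1},
    {"slide": [0,0,0],"turn": [0,0,0],"grip": 1},
  ],
)

```text
clock: 7.6
eef_pos: [0.4945, 0.099, 0.1407]
tool_rot: [0.991, -0.131, -0.001, -0.001]
ft_force: [-0.6, 0.1, 0.3]
grip_width: 0.0001
```

```bash
python3 e.py -.105 .018 .137
```

```text
7.6 [0.4945 0.099  0.1407] [ 1.970e-01  3.090e-01 -1.470e-01  1.117e+00  2.000e-03  2.031e+00] [-0.6  0.1  0.3]
tcp in feeder [-0.1023 -0.002   0.1407]
turn needed [-0.001  0.002 -0.006]
target [0.497  0.1191 0.137 ] slide in present tool [-0.0028 -0.02    0.0038] in aligned tool [-0.0027 -0.02    0.0037]
```

Emit:
step_arm(
  increments=[
    {"slide": [0,-0.005,0.002],"turn": [0,0,0],"grip": 1},
    {"slide": [0,-0.005,0],"turn": [0,0,0],"grip": 1},
    {"slide": [0,-0.005,0],"turn": [0,0,0],"grip": 1},
    {"slide": [0,-0.005,0],"turn": [0,0,0],"grip": 1},
    {"slide": [0,-0.001,0],"turn": [0,0,0],"grip": 1},
    {"slide": [0,0,0],"turn": [0,0,0],"grip": 1},
    {"slide": [0,0,0],"turn": [0,0,0],"grip": 1},
  ],
)

```text
clock: 8.18
eef_pos: [0.499, 0.1178, 0.1381]
tool_rot: [0.991, -0.132, -0.002, 0.0]
ft_force: [-1.6, -3.8, 0.2]
grip_width: 0.0002
```

```bash
python3 e.py -.105 .018 .137
python3 - <<'E'
from h import *
p,d=snap('side','side5');cv2.imwrite('pics/crop5.png',cv2.resize(p[150:270,240:390,::-1],(750,600),interpolation=cv2.INTER_CUBIC))
E
```

```text
8.1833 [0.499  0.1178 0.1381] [ 0.231  0.328 -0.126  1.12   0.     2.067] [-1.6 -3.8  0.2]
tcp in feeder [-0.1027  0.0172  0.1381]
turn needed [ 0.001  0.004 -0.007]
target [0.497  0.1191 0.137 ] slide in present tool [-0.0023 -0.0008  0.0011] in aligned tool [-0.0023 -0.0008  0.0011]
```

View pics/crop5.png

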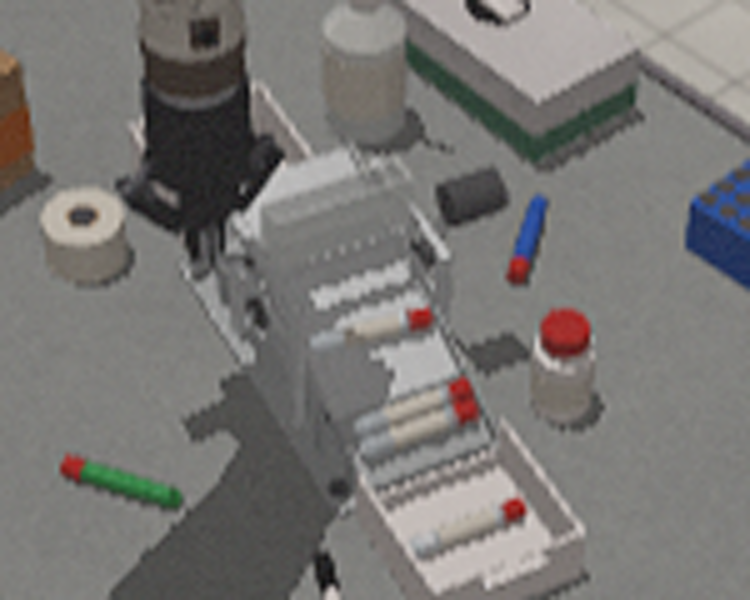

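The tubes are rolling: one is in the right tray at (470,530) and three are on the way. Force has risen to about 4 N, which suggests the stop. I'll press 3 mm more to make sure, wait, then back off and rise.

Emit:
step_arm(
  increments=[
    {"slide": [0,-0.003,0],"turn": [0,0,0],"grip": 1},
    {"slide": [0,0,0],"turn": [0,0,0],"grip": 1},
    {"slide": [0,0,0],"turn": [0,0,0],"grip": 1},
    {"slide": [0,0,0],"turn": [0,0,0],"grip": 1},
  ],
)

```text
clock: 8.57
eef_pos: [0.499, 0.1179, 0.1381]
tool_rot: [0.991, -0.133, -0.002, 0.003]
ft_force: [-3.7, -11.5, 3.3]
grip_width: 0.0001
```

Emit:
step_arm(
  increments=[
    {"slide": [0,0.006,0],"turn": [0,0,0],"grip": 1},
    {"slide": [-0.01,0.01,0],"turn": [0,0,0],"grip": 1},
    {"slide": [-0.02,0,-0.01],"turn": [0,0,0],"grip": 1},
    {"slide": [-0.03,0,-0.03],"turn": [0,0,0],"grip": 1},
    {"slide": [-0.03,0,-0.03],"turn": [0,0,0],"grip": 1},
    {"slide": [-0.03,0,-0.03],"turn": [0,0,0],"grip": 1},
    {"slide": [0,0,0],"turn": [0,0,0],"grip": 1},
    {"slide": [0,0,0],"turn": [0,0,0],"grip": 1},
    {"slide": [0,0,0],"turn": [0,0,0],"grip": 1},
    {"slide": [0,0,0],"turn": [0,0,0],"grip": 1},
    {"slide": [0,0,0],"turn": [0,0,0],"grip": 1},
    {"slide": [0,0,0],"turn": [0,0,0],"grip": 1},
  ],
)

```text
clock: 9.57
eef_pos: [0.3821, 0.1363, 0.236]
tool_rot: [0.991, -0.132, -0.002, 0.0]
ft_force: [-0.1, 0.1, -0.1]
grip_width: -0.0002
```

Emit:
step_arm(
  increments=[
    {"slide": [0,0,0],"turn": [0,0,0],"grip": 1},
    {"slide": [0,0,0],"turn": [0,0,0],"grip": 1},
    {"slide": [0,0,0],"turn": [0,0,0],"grip": 1},
    {"slide": [0,0,0],"turn": [0,0,0],"grip": 1},
    {"slide": [0,0,0],"turn": [0,0,0],"grip": 1},
    {"slide": [0,0,0],"turn": [0,0,0],"grip": 1},
    {"slide": [0,0,0],"turn": [0,0,0],"grip": 1},
    {"slide": [0,0,0],"turn": [0,0,0],"grip": 1},
    {"slide": [0,0,0],"turn": [0,0,0],"grip": 1},
    {"slide": [0,0,0],"turn": [0,0,0],"grip": 1},
    {"slide": [0,0,0],"turn": [0,0,0],"grip": 1},
    {"slide": [0,0,0],"turn": [0,0,0],"grip": 1},
  ],
)

```text
clock: 10.57
eef_pos: [0.3821, 0.1365, 0.2372]
tool_rot: [0.991, -0.132, -0.001, -0.0]
ft_force: [-0.1, -0.1, 0.2]
grip_width: -0.0
```

Run:
```python
from h import *
p,d=snap('top','top6');w=cloud('top',d);O=np.array([.594,.075]);c,s=np.cos(-.257),np.sin(-.257);f=(w[...,:2]-O)@np.array([[c,-s],[s,c]]);z=w[...,2]
m=(f[...,0]<-.08)&(f[...,0]>-.115)&(abs(f[...,1])<.06)&(z>.145)&(z<.17); print('tab',m.sum(),np.median(f[m],0),np.median(z[m]))
for y in(-80,-60,60,80):
    m=(abs(f[...,0])<.03)&(abs(f[...,1]-y/1000)<.008)&(z<.2); print(y,np.median(z[m]))
cv2.imwrite('pics/crop6.png',cv2.resize(p[140:260,190:400,::-1],(798,456),interpolation=cv2.INTER_CUBIC)); print(telemetry.get_obs()['ft_force'])
p,d=snap('side','side6');q=cv2.resize(p[150:270,240:390,::-1],(750,600),interpolation=cv2.INTER_CUBIC);cv2.imwrite('pics/crop7.png',q)
```

```text
tab 12 [-0.09543084  0.03035714] 0.15624390575097358
-80 0.05713326863196244
-60 0.06470035105376759
60 0.11075431843155004
80 0.11814122326438115
[ 1.36090111 -0.22955584  0.08553971]
```

View pics/crop6.png

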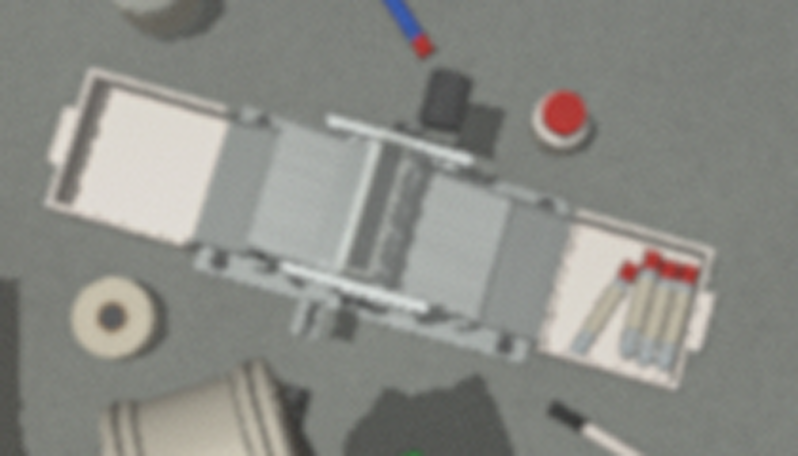

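View pics/crop7.png

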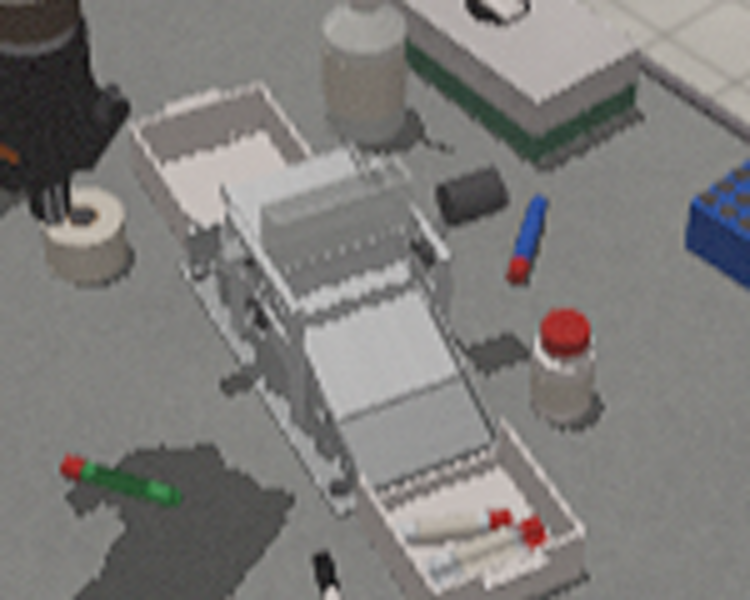

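All four tubes lie in the right tray, at top crop (605–690,305). The tab is at y = 30 mm. I'll wait a moment, confirm nothing is still moving, and hand in.

Emit:
step_arm(
  increments=[
    {"slide": [0,0,0],"turn": [0,0,0],"grip": 1},
    {"slide": [0,0,0],"turn": [0,0,0],"grip": 1},
    {"slide": [0,0,0],"turn": [0,0,0],"grip": 1},
    {"slide": [0,0,0],"turn": [0,0,0],"grip": 1},
    {"slide": [0,0,0],"turn": [0,0,0],"grip": 1},
    {"slide": [0,0,0],"turn": [0,0,0],"grip": 1},
    {"slide": [0,0,0],"turn": [0,0,0],"grip": 1},
    {"slide": [0,0,0],"turn": [0,0,0],"grip": 1},
    {"slide": [0,0,0],"turn": [0,0,0],"grip": 1},
    {"slide": [0,0,0],"turn": [0,0,0],"grip": 1},
    {"slide": [0,0,0],"turn": [0,0,0],"grip": 1},
    {"slide": [0,0,0],"turn": [0,0,0],"grip": 1},
  ],
)

```text
clock: 11.67
eef_pos: [0.3821, 0.1365, 0.2371]
tool_rot: [0.991, -0.132, -0.001, -0.0]
ft_force: [-0.3, 0.2, 0.3]
grip_width: -0.0001
```

Run:
```python
from h import *
p,d=snap('top','top8'); a=cv2.imread('pics/top6.png');b=cv2.imread('pics/top8.png')
D=cv2.GaussianBlur(cv2.absdiff(a,b),(3,3),0)[190:250,325:385]; print(D.max(),D.mean(), (D.max(2)>30).sum())
if (D.max(2)>30).sum()<10: print(bot.job_done())
```

```text
4 1.378425925925926 0
the job is handed in; nothing more can be done
None
```

I handed the job in at about 11.7 s. I pressed the raised right end of the plate down until it rocked over, then pushed the thumb tab left to its stop. All four tubes rolled into the right tray on their own.

**Last checks:**
- **Plate:** the right end is at about 57 mm and the left end at about 118 mm, which matches the opposite rest.
- **Slide:** the tab is at feeder y ≈ 30 mm, and force rose to about 12 N against the stop, so it reads as fully open.
- **Tubes:** all four are inside the right tray. Two pictures about 1 s apart showed no motion.
- **Bystanders:** those visible in the final pictures looked unmoved by eye. I did not measure them, and the carton and wipes were outside the final crops.
- **Robot:** the arm was clear of everything, with only noise on the wrist force.

**One hitch:** the first approach stopped about 60 mm short because joint 6 reached its range limit. I turned the tool a quarter turn the other way and carried on. The arm touched nothing there, but the joint was right at its limit (3.139 of 3.14 rad).

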